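# Post a drained battery pack into the battery safe

## Robot

A 7-joint arm with a two-finger parallel gripper is mounted at the origin on the work surface. World frame = base frame: x ahead of the robot, y to its left, z up, the work surface at z = 0. Lengths are in m, angles in rad, forces in N, time in s.
With the tool pointing down it reaches from about 0.425 to 1.025 m from the base axis. Payload 3.6 kg.
Tool frame: the origin (TCP) lies midway between the tips of the shut fingers; the grasp point (between the pads) lies 19 mm behind it; z points along the fingers, y is the line along which they close (so a half turn about z gives the same grasp; the last joint's range is limited). The gripper opens to 85 mm and grips with 20 to 120 N. Pads are 22 mm wide; open, the fingers measure 114 mm over their backs; the gripper's body (76 mm by 85 mm) begins 54 mm behind the grasp point. The pads swing forward as they close: fully open they stand 13 mm farther back than shut.
Start: joints at [1.083, 0.591, 0.048, 1.609, -0.033, 0.943, -0.034], TCP at [0.278, -0.67, 0.231] pointing down, gripper open.
Joint ranges: [-2.69, 2.69], [-0.47, 2.24], [-1.27, 1.36], [0.19, 2.51], [-1.53, 4.68], [0.08, 2.07], [-3.09, 3.09]. Speed limits (rad/s): [2.57, 2.57, 3.14, 3.14, 3.14, 3.14, 3.14].

## Interface

Orientations are given as a 3x3 rotation matrix whose columns are the frame's x, y, z axes.
In Python, from rig import observe, grab_frame, camera_info, finish_job gives the robot as it stands.
- The arm moves only by the tool play_rows, never from a script. Its argument "plan" is a list that holds one entry, the list of rows, each a list of 5 numbers: the shift along the tool's x, y, z in mm, then the turn about the tool's z in rad, then the closure, from -1 (fully open) to 1 (shut). In form: [[[tx, ty, tz, turn, fingers], ...]]. A call has 1 to 5 rows; each row is the pose to reach, as a shift and turn from the pose commanded when the call began, along the tool's axes at that moment; what a row does not reach only later rows make up. A row lasts 1/10 s, in which the tool goes at most 50 mm and 8.59 degrees, less where a joint would pass 70% of its speed; a pose out of reach is approached as far as the arm can. A call with a gripper value outside its range is refused whole. The fingers move at their own pace and stop on an object; "newtons" is the grip in N (left out, the last holds). Time passes only in rows, so rows that repeat a pose let the fingers close. It gives the time, the measured TCP pose, the force, the opening and the grip force at its end, in the units of the state.
- observe(): the state, without advancing time (a new reading comes with each control period).
- grab_frame(name): name is "scene" or "top" or "wrist"; returns (picture, depth): 384x512x3 uint8, blue, green, red; 384x512 float32, m along the optical axis (not along the pixel's ray), 0 where there is no reading.
- camera_info(name): a dict with "fov_y" (degrees; the focal length in pixels is half the picture's height over the tangent of half this angle, whatever the lens; pixels are square), "cx", "cy" (the principal point, pixels), "D" ([k1, k2, p1, p2, k3] as OpenCV has them; the pictures are not rectified), "camera_from_world" (4x4, takes a point from world to camera coordinates). Camera axes: x right, y up, looking along -z (the intrinsics and any distortion apply to the point x, -y, -z); pixel columns grow to the right and rows downward; lengths in m; the calibration is good to about 2 mm. A picture is of the moment at which its call begins: read the wrist's pose just before it. camera_info takes no time and is no camera call; for the wrist camera it gives the pose at the moment of the call.
- finish_job(): hands the job in; it is judged then, once.
The state is a dict: "t": time; "qpos": joint angles; "joint_vel": joint speeds; "joint_torque": joint torques, N m; "ee_pos": TCP position; "ee_rot": TCP orientation; "force": force on the tool from outside, world axes, zero at the start; "torque": the same for the moment, N m; "grip_width": finger opening in m; "gripper_force": force on a finger pad.
Only numpy, scipy, OpenCV 4.12 (cv2) and the standard library are available. Lean on these libraries where they do the work, as an engineer would, in place of code of your own. Each camera call takes 0.05 s, during which the arm holds its last target. There are 200 camera calls.

## Task

Post the drained battery pack that lies on the loading shelf of the steel battery safe: with your fingertips push it along the shelf against the hanging flap, so that it swings the flap open and slides on through until it drops into the safe, then draw the fingers back out so that the flap falls shut. Push gently and only slide the pack, never pinch or lift it, and leave everything else on the bench and on the safe where it is.

Things in the scene. Friction and masses are not known exactly. Their poses are not given: they have to be found in the camera images.
- safe: grey sheet-steel battery safe fixed to the bench, 330 deep x 235 wide x 146 mm high, with a loading shelf in front. Origin at bench level (z = 0) below the middle of the shut flap's lower edge; its x axis is level and points from the shelf into the safe (the way to push), y left, z up. Roof 142 to 146 mm above the bench, from x = 29 mm to the back, with a clear inspection window
- sill (a point): middle of the sill, on the shelf top at the flap line (safe x = 0), 70 mm above the bench. The bare steel shelf lies before it: flat, from safe x = -132 to 0 mm, 190 mm wide inside; side lips stand 14 mm above it, the near edge is open, and there is no step at the sill. The opening is as wide as the shelf
- chute_lip (a point): middle of the lip of the steel chute plate, which slopes down by 33 degrees behind the sill, from safe x = 7 to this lip at x = 33 mm, 53 mm above the bench. Beyond it is a straight drop to the floor (6 mm above the bench), back wall at x = 195 mm. The flap may hold the pack on the plate until its middle is some 10 mm past the lip
- flap (a joint): angle of the safe's gravity flap, rad. 0 = shut (leaning, lower edge towards the shelf, 25 degrees from vertical); grows as the lower edge is pushed inward, hangs plumb at 0.44, stop at 1.75. Opens inward only. No spring or latch: a counterweight holds it shut, under 1 N at its lower edge opens it, and it falls shut within a second when nothing holds it
- flap_edge (a point): middle of the flap's lower edge. The flap is a plain dark metal plate 184 wide x 72 x 4 mm; its hinge pin runs along the safe's y axis at x = 30 mm, 138 mm above the bench, and carries a round counterweight (24 mm diameter) on a 50 mm crank outside the left wall, which swings up as the flap opens. Shut, the lower edge is 3 mm above the shelf at x = 0
- pack: the drained hard-case battery pack, a black and grey slab 35 (its x) x 105 (its y) x 26 mm high, about 185 g, lying flat on the loading shelf, roughly broadside to the flap but skewed up to 25 degrees. Origin at the centre of its underside, z up
- pack_center (a point): centre of the pack, 13 mm above its underside
- small_pack: bystander: smaller, stubbier battery pack 30 x 65 x 32 mm, on the bench to the left of the shelf; origin centre of underside
- checker: bystander: cell checker 26 x 48 x 14 mm, on the bench to the right of the shelf; origin centre of underside
- tape: bystander: roll of black tape, 60 mm diameter, 19 mm high, lying on the roof of the safe near its back; origin centre of underside
- motor: bystander: small drone motor, 28 mm diameter, 38 mm high, standing on the bench; origin centre of underside
- phone: bystander: white phone 70 x 142 x 9 mm lying on the bench; origin centre of underside
- driver: bystander: screwdriver lying on the bench, about 200 mm long
- transmitter: bystander: red radio transmitter, about 190 x 190 x 70 mm, lying on its back on the bench at the left; origin centre of underside
Not all that is in view belongs to the job. What is shaped like the pack but orange or white is not meant.

How it is judged:
On the way, in this order (a step that is already met when the one before it is completed fails the run):
1. the pack is part-way through, holding the flap open (value of joint flap above 0.3 rad and x of pack_center in the frame of safe between 0 and 0.06 m and height (world z) of pack_center above 0.06 m), for 0.05 s.
2. the pack has dropped into the safe (x of pack_center in the frame of safe above 0.03 m and height (world z) of pack_center below 0.055 m), for 0.1 s.
At the end, for the whole second after the job is handed in: The pack lies at rest inside the safe, below the chute lip (its centre under 55 mm above the bench), and the flap is shut to within 0.06 rad (all of step 2 and x of pack_center in the frame of safe below 0.195 m and y of pack_center in the frame of safe between -0.095 and 0.095 m and linear speed of pack below 0.02 m/s and value of joint flap below 0.06 rad); the robot touches nothing.
It fails at once if the pack is lifted: its centre rises more than 15 mm above where it lay (height (world z) of pack_center above 0.098 m).
It fails at once if the pack is pinched or shoved hard: the fingers press on it with more than 20 N (contact force between the fingers and pack above 20 N).
It fails at once if a bystander is moved by more than 15 mm (distance of any of small_pack, checker, tape, motor, phone, driver, transmitter from where it was at the start of the episode above 0.015 m).
It also fails if it takes over 35 s, if anything falls off the work surface, if the arm or the gripper's body presses on something with over 40 N, if the wrist force passes 120 N, or if a joint passes its speed limit or range.

## Working session

There is one attempt and no reset: what is moved stays moved. The work goes in short steps, Python scripts to look and compute and a tool call to move; the robot and the scene stay as the last step left them, time stands still between calls to the robot, and variables do not carry over. Pictures are saved under pics/ and viewed, at most 10 in all, crops included, and the job is handed in when it is done.

Besides the shell and the picture viewer there is one more tool, called after "Emit:" as a command line: name --argument value ..., lists and objects as JSON in quotes. play_rows: Moves the arm, as the interface text tells. Its arguments: {"type":"object","properties":{"plan":{"type":"array","items":{"type":"array","items":{"type":"array","items":{"type":"number"}}}},"newtons":{"type":"number"}},"required":["plan"]}

```bash
mkdir -p pics; cat > h.py <<'E'
import numpy as np, cv2
from rig import observe, grab_frame, camera_info
def K(ci):
    f=192/np.tan(np.radians(ci['fov_y'])/2); return np.array([[f,0,ci['cx']],[0,f,ci['cy']],[0,0,1.]])
def cloud(depth,ci):
    v,u=np.mgrid[0:384,0:512]; p=np.stack([u,v],-1).reshape(-1,1,2).astype(float)
    n=cv2.undistortPoints(p,K(ci),np.array(ci['D'],float)).reshape(384,512,2)
    c=np.stack([n[...,0]*depth,-n[...,1]*depth,-depth,np.ones_like(depth)],-1)
    w=c@np.linalg.inv(np.array(ci['camera_from_world'])).T
    w=w[...,:3]; w[depth<=0]=np.nan; return w
def proj(P,ci):
    T=np.array(ci['camera_from_world']); c=np.atleast_2d(P)@T[:3,:3].T+T[:3,3]
    c=c*[1,-1,-1]
    return cv2.projectPoints(c,np.zeros(3),np.zeros(3),K(ci),np.array(ci['D'],float))[0].reshape(-1,2)
E
python3 - <<'E'
from h import *
for n in('scene','top'):
    im,d=grab_frame(n); ci=camera_info(n); np.savez(n+'.npz',im=im,w=cloud(d,ci)); cv2.imwrite(f'pics/{n}0.png',im)
    print(n,ci['fov_y'],np.round(np.linalg.inv(ci['camera_from_world'])[:3],3).tolist())
s=observe();print(s)
E
```

```text
scene 53.15628679080319 [[0.777, -0.376, 0.505, 1.138], [0.629, 0.485, -0.607, -0.579], [-0.017, 0.789, 0.614, 0.837]]
top 42.00201954410391 [[-0.018, 0.996, -0.093, 0.416], [-1.0, -0.017, 0.01, 0.134], [0.008, 0.093, 0.996, 1.823]]
{'t': 0.1, 'qpos': array([ 1.08349962,  0.59203326,  0.04830352,  1.60970862, -0.03330029,
        0.9426732 , -0.03369467]), 'joint_vel': array([ 0.00098537, -0.00086473,  0.00161746, -0.00154316, -0.00107993,
        0.00211537, -0.00081411]), 'joint_torque': array([ 4.29859181e-03, -5.49995828e+01,  1.55293789e+00, -1.98823124e+01,
        9.69142711e-03,  3.86006548e-03, -1.00948191e-05]), 'ee_pos': array([ 0.27790388, -0.66881539,  0.2302455 ]), 'ee_rot': array([[ 9.23425986e-01,  3.83775556e-01, -8.77829210e-04],
       [ 3.83776543e-01, -9.23424206e-01,  1.81671544e-03],
       [-1.13397762e-04, -2.01449251e-03, -9.99997964e-01]]), 'force': array([-1.00986636, -0.44458501, -0.71908418]), 'torque': array([ 0.05943861, -0.04278373,  0.02350945]), 'gripper_force': 0.0, 'grip_width': 0.08547121716579419}
```

View pics/scene0.png

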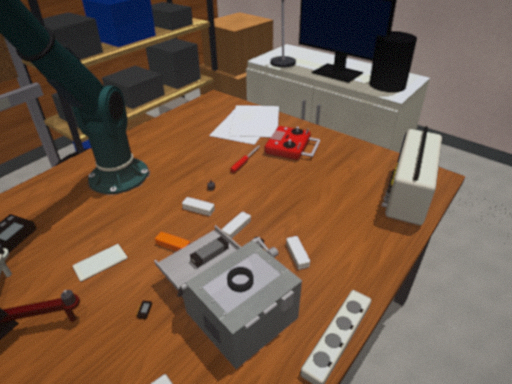

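View pics/top0.png

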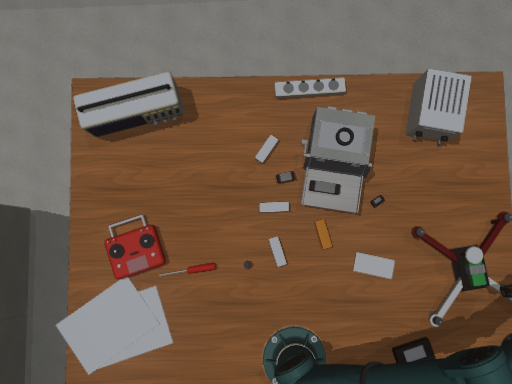

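The top view shows the safe at (338,150) with its shelf at (333,188). The black/grey slab on the shelf at (325,187) is the candidate pack. The look-alikes are orange (324,234), white (267,149), (274,207), (278,251) and the small pack on the bench (286,177). Only the one on the shelf fits the description. Next I'll make an enlarged crop and measure.

```bash
python3 - <<'E'
from h import *
z=np.load('top.npz'); im,w=z['im'],z['w']
c=cv2.resize(im[95:220,265:390],None,fx=4.8,fy=4.8,interpolation=cv2.INTER_CUBIC); cv2.imwrite('pics/crop0.png',c)
roi=np.zeros((384,512),bool); roi[100:215,296:380]=1
def rect(lo,hi,m):
    k=m&(w[...,2]>lo)&(w[...,2]<hi); n,l,s,_=cv2.connectedComponentsWithStats(k.astype(np.uint8)); 
    for i in range(1,n):
        if s[i,4]>60:
            p=w[l==i]; r=cv2.minAreaRect((p[:,:2]*1000).astype(np.float32)); print(lo,hi,s[i].tolist(),'z',np.round(np.median(p[:,2]),4),'rect',np.round(r[0],1),np.round(r[1],1),round(r[2],2))
rect(.06,.078,roi); rect(.088,.104,roi); rect(.135,.156,roi)
z2=np.load('scene.npz'); w=z2['w']
roi=np.zeros((384,512),bool); roi[220:365,150:305]=1
print('scene'); rect(.06,.078,roi); rect(.088,.104,roi); rect(.137,.152,roi)
E
```

```text
0.06 0.078 [302, 166, 60, 47, 1614] z 0.0704 rect [ 592.  -139.5] [196.6 136.3] 79.92
0.088 0.104 [310, 163, 54, 12, 156] z 0.0953 rect [ 662.8 -156.8] [187.8  17.3] 80.28
0.088 0.104 [309, 180, 32, 14, 293] z 0.0963 rect [ 598.3 -113.7] [105.4  36.4] 79.53
0.135 0.156 [303, 107, 72, 61, 2819] z 0.146 rect [ 768.4 -166.5] [232.8 188.7] 80.29
0.135 0.156 [339, 131, 12, 11, 100] z 0.1462 rect [ 764.4 -178.7] [36.  33.9] 60.94
scene
0.06 0.078 [158, 228, 81, 59, 1491] z 0.0717 rect [ 574.4 -135. ] [190.  107.9] 79.23
0.06 0.078 [181, 295, 119, 61, 463] z 0.0687 rect [ 791. -228.] [283.1 141.7] 34.81
0.088 0.104 [190, 237, 39, 27, 455] z 0.0966 rect [ 597.7 -113.3] [105.2  38.5] 79.16
0.088 0.104 [177, 291, 116, 58, 413] z 0.0962 rect [ 780.5 -245.1] [272.9 119.8] 29.12
0.137 0.152 [180, 237, 123, 99, 5422] z 0.1469 rect [ 770.4 -167.6] [234.9 183.8] 79.73
0.137 0.152 [232, 273, 17, 11, 137] z 0.1475 rect [ 755.1 -169.4] [36.2 25.7] 40.61
```

View pics/crop0.png

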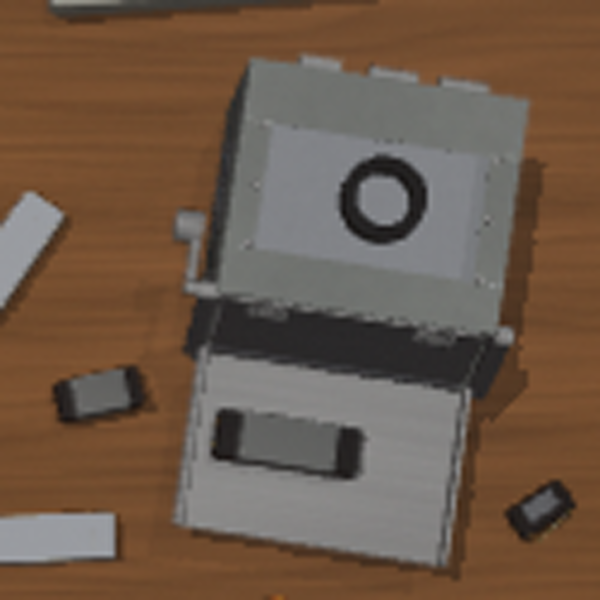

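The crop confirms it: the black/grey slab in the shelf's left half, spanning crop (212–362, 408–478), is the pack. It lies almost parallel to the flap. From the fit, the safe's yaw is about -10° and the pack is at safe x ≈ -62, y ≈ +25 mm. I'm moving to a point in front of the shelf.

Emit:
play_rows --plan '[[[94,-83,0,0.11,0],[188,-166,0,0.22,0],[282,-249,0,0.34,0],[376,-332,0,0.46,0],[470,-415,0,0.57,0]]]'

```text
t: 0.6
ee_pos: [0.3882, -0.4426, 0.2309]
ee_rot: [[0.984, -0.18, -0.0], [-0.18, -0.984, 0.001], [-0.0, -0.001, -1.0]]
force: [0.6, -0.7, -0.4]
grip_width: 0.0424
gripper_force: 0.0
```

```bash
cat >> h.py <<'E'
ex=np.array([.985,-.174]); ey=np.array([.174,.985]); A0,B0=672.,-33.
def safe(p): p=np.asarray(p)[...,:2]*1000; return np.stack([p@ex-A0,p@ey-B0],-1)
def go(a,b,z,yaw=-10.0):
    s=observe(); R=s['ee_rot']; xy=(A0+a)*ex+(B0+b)*ey
    d=R.T@(np.array([*xy,z])-s['ee_pos']*1000); cur=np.degrees(np.arctan2(R[1,0],R[0,0]))
    print('t',round(s['t'],2),'tcp',np.round(s['ee_pos']*1000,1),'safe',safe(s['ee_pos']).round(1),'yaw',round(cur,2),'w',round(s['grip_width'],4),'F',s['force'].round(2),'\n delta tool',d.round(1),'turn',round(np.radians(cur-yaw),3))
E
python3 -c "
from h import *
go(-115,25,231)"
```

```text
t 0.6 tcp [ 388.2 -442.6  230.9] safe [-212.6 -335.4] yaw -10.37 w 0.0424 F [ 0.55 -0.74 -0.35] 
 delta tool [ 9.56e+01 -3.61e+02  1.00e-01] turn -0.007
```

Emit:
play_rows --plan '[[[12,-48,0,0,0],[24,-96,0,0,0],[37,-144,0,0,0],[50,-192,0,0,0],[63,-240,0,0,0]]]'

```text
t: 1.1
ee_pos: [0.4921, -0.2175, 0.2312]
ee_rot: [[0.985, -0.175, -0.0], [-0.175, -0.985, 0.0], [-0.0, -0.0, -1.0]]
force: [1.2, 0.1, -0.0]
grip_width: 0.0429
gripper_force: 0.0
```

Emit:
play_rows --plan '[[[10,-46,0,0,0],[20,-90,0,0,0],[32,-121,0,-0.007,0],[32,-121,0,-0.007,0]]]'

```text
t: 1.5
ee_pos: [0.5473, -0.0993, 0.2311]
ee_rot: [[0.987, -0.158, 0.002], [-0.158, -0.987, 0.003], [0.001, -0.003, -1.0]]
force: [0.2, 0.4, 1.1]
grip_width: 0.0425
gripper_force: 0.0
```

```bash
python3 - <<'E'
from h import *
go(-115,25,120)
im,d=grab_frame('wrist'); cw=camera_info('wrist'); im2,d2=grab_frame('scene'); ci=camera_info('scene')
w=cloud(d,cw); w2=cloud(d2,ci)
np.savez('s1.npz',im=im,w=w,im2=im2,w2=w2)
a=cv2.resize(im2[130:300,130:330],None,fx=2.2,fy=2.2)
cv2.imwrite('pics/m1.png',np.hstack([cv2.resize(im,(498,374)),a])[:, :800])
# gripper profile from scene cloud in tool frame
s=observe(); t=(w2-s['ee_pos'])@s['ee_rot']*1000
m=(np.abs(t[...,0])<90)&(np.abs(t[...,1])<90)&(t[...,2]>-130)&(t[...,2]<20)&(w2[...,2]>.16)
for z in range(-120,20,8):
    k=m&(t[...,2]>=z)&(t[...,2]<z+8)
    if k.sum()>2: print(z,k.sum(),t[k].min(0)[:2].round(),t[k].max(0)[:2].round())
E
```

```text
t 1.5 tcp [547.3 -99.3 231.1] safe [-115.6   30.4] yaw -9.11 w 0.0425 F [0.25 0.37 1.1 ] 
 delta tool [  0.6   5.8 111.1] turn 0.015
-120 54 [ -9. -42.] [13. 40.]
-112 193 [-12. -66.] [20. 64.]
-104 161 [-12. -70.] [20. 65.]
-96 118 [-12. -70.] [20. 64.]
-88 99 [-10. -65.] [19. 61.]
-80 118 [-17. -62.] [18. 59.]
-72 89 [-18. -60.] [18. 56.]
-64 98 [-14. -58.] [14. 53.]
-56 97 [-11. -56.] [14. 51.]
-48 37 [-10. -46.] [13. 37.]
-40 40 [-10. -38.] [12. 33.]
-32 43 [-12. -38.] [13. 32.]
-24 40 [-11. -37.] [14. 32.]
-16 36 [-10. -36.] [13. 32.]
-8 17 [-10. -29.] [11. 26.]
```

View pics/m1.png

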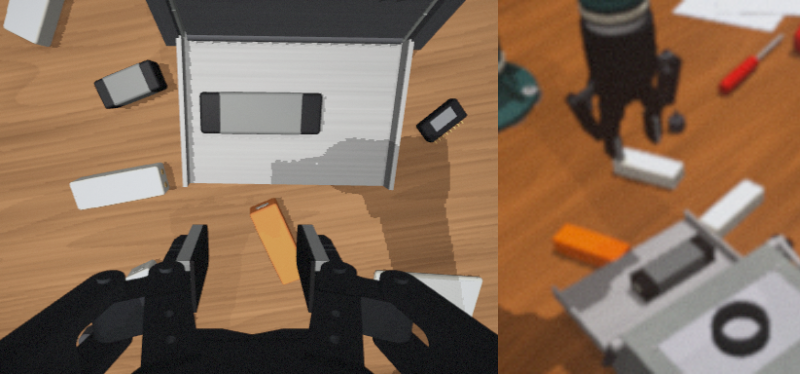

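The wrist view shows the pack at (261,113), parallel to the flap line, with open fingers at the bottom. The small pack (131,84) and the checker (442,120) are well off to the sides. I'll refine pack and safe from this closer cloud.

```bash
python3 - <<'E'
from h import *
w=np.load('s1.npz')['w']; sf=np.full(w.shape,np.nan); sf[...,:2]=safe(w); sf[...,2]=w[...,2]*1000
def q(name,m): 
    p=sf[m]; print(name,m.sum(),'lo',np.nanpercentile(p,1,0).round(1),'hi',np.nanpercentile(p,99,0).round(1))
x,y,z=[sf[...,i] for i in range(3)]
pk=(z>90)&(z<100)&(x<-20)&(abs(y)<95)
q('pack',pk); print(cv2.minAreaRect(sf[pk][:,:2].astype(np.float32)))
q('shelf',(z>67)&(z<73)&(abs(y)<110)&(x>-160)&(x<40))
q('lips',(z>80)&(z<87)&(abs(y)>85)&(abs(y)<115)&(x>-160)&(x<-25))
for s in(1,-1):
    m=(z>80)&(z<87)&(s*y>85)&(s*y<115)&(x>-130)&(x<-25); print(s,np.polyfit(x[m],y[m],1),m.sum(),y[m].mean())
f=(x>-10)&(x<40)&(abs(y)<85)&(z>76)&(z<130); print('flap z->x',np.polyval(np.polyfit(z[f],x[f],1),[73,138]))
c=np.linalg.inv(camera_info('wrist')['camera_from_world'])[:3,3]; s=observe(); print('cam in tool',((c-s['ee_pos'])@s['ee_rot']*1000).round())
E
```

```text
pack 5349 lo [-80.3 -30.   93. ] hi [-45.8  71.8  97.5]
((-63.096351623535156, 20.89866065979004), (35.486690521240234, 105.19927978515625), 0.599901556968689)
shelf 25703 lo [-131.8 -102.7   68.1] hi [-3.7 88.1 71.6]
lips 1483 lo [-131.8 -107.1   80.1] hi [-26.   93.1  85.4]
1 [-4.58019371e-03  9.03835457e+01] 655 90.72577007259483
-1 [-5.20054552e-03 -1.04714309e+02] 789 -104.323018280029
flap z->x [-3.72171622 28.12649063]
cam in tool [  70.   -1. -142.]
```

```bash
python3 -c "
from h import *
go(-110,21,77,-10.3)"
```

```text
t 1.6 tcp [ 544.5 -105.2  230.9] safe [-117.4   24.1] yaw -9.56 w 0.0427 F [-0.78 -0.77  0.06] 
 delta tool [  7.8   3.1 153.9] turn 0.013
```

Emit:
play_rows --plan '[[[5,2,40,0.01,0],[5,2,80,0.01,0],[5,2,115,0.01,0],[5,2,140,0.01,0],[5,2,140,0.01,0]]]'

```text
t: 2.1
ee_pos: [0.5453, -0.1106, 0.0881]
ee_rot: [[0.983, -0.181, -0.008], [-0.181, -0.983, -0.0], [-0.008, 0.002, -1.0]]
force: [-1.2, -0.0, -0.1]
grip_width: 0.0425
gripper_force: 0.0
```

```bash
python3 -c "
from h import *
grab_frame('top');go(-95,21,77,-10.3)"
```

```text
t 2.15 tcp [ 547.  -110.7   90. ] safe [-114.    19.2] yaw -10.44 w 0.0427 F [-0.09 -0.44  1.05] 
 delta tool [19.3 -2.  12.9] turn -0.002
```

Now lower to push height, then push slowly forward.

Emit:
play_rows --plan '[[[0,-2,7,0,0],[0,-2,13,0,0],[3,-2,13,0,0],[8,-2,13,0,0],[13,-2,13,0,0]]]'

```text
t: 2.65
ee_pos: [0.5634, -0.1093, 0.0789]
ee_rot: [[0.984, -0.178, 0.002], [-0.178, -0.984, -0.0], [0.002, -0.0, -1.0]]
force: [0.8, 0.4, -0.4]
grip_width: 0.0429
gripper_force: 0.0
```

Emit:
play_rows --plan '[[[5,0,0,0,0],[10,0,0,0,0],[15,0,0,0,0],[20,0,0,0,0],[25,0,0,0,0]]]'

```text
t: 3.15
ee_pos: [0.5871, -0.1137, 0.0782]
ee_rot: [[0.984, -0.178, -0.001], [-0.178, -0.984, 0.0], [-0.001, 0.0, -1.0]]
force: [-0.9, -0.0, 0.1]
grip_width: 0.0425
gripper_force: 0.4
```

```bash
cat >> h.py <<'E'
def pack(n='wrist',save=None):
    im,d=grab_frame(n); w=cloud(d,camera_info(n)); s=safe(w); z=w[...,2]*1000
    if save: cv2.imwrite(save,im)
    m=(z>91)&(z<99)&(s[...,0]<-3)&(s[...,0]>-90)&(s[...,1]>-50)&(s[...,1]<88)
    print('pack',m.sum(),cv2.minAreaRect(s[m].astype(np.float32)) if m.sum()>50 else None)
E
python3 -c "
from h import *
pack('top');go(-50,21,77,-10.3)"
```

```text
pack 40 None
t 3.2 tcp [ 588.4 -113.9   78.3] safe [-72.6  23.2] yaw -10.26 w 0.0425 F [-0.18 -0.6  -0.43] 
 delta tool [22.9  2.1  1.4] turn 0.001
```

```bash
python3 -c "
from h import *
pack('wrist','pics/w2.png')"
```

```text
pack 21791 ((-54.717315673828125, 24.935327529907227), (105.04666900634766, 57.67741394042969), 89.38941955566406)
```

View pics/w2.png

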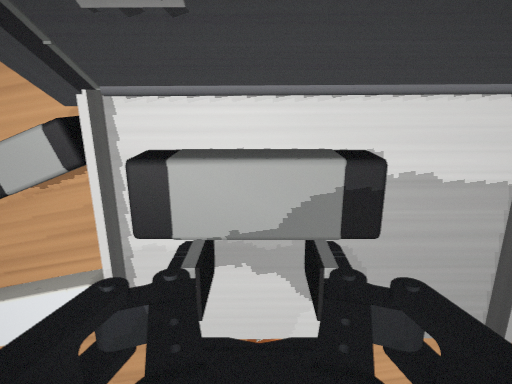

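The wrist view shows the pack square to the flap at (257,195), with both fingers behind its rear face at row 240. I'll keep pushing.

Emit:
play_rows --plan '[[[8,0,0,0,0],[16,0,0,0,0],[24,0,0,0,0],[32,0,0,0,0],[40,0,0,0,0]]]'

```text
t: 3.75
ee_pos: [0.6268, -0.1209, 0.0783]
ee_rot: [[0.984, -0.178, -0.0], [-0.178, -0.984, 0.0], [-0.0, 0.0, -1.0]]
force: [-0.6, 0.8, 0.5]
grip_width: 0.0431
gripper_force: 0.5
```

Emit:
play_rows --plan '[[[6,0,0,0,0],[12,0,0,0,0],[18,0,0,0,0],[18,0,0,0,0]]]'

```text
t: 4.15
ee_pos: [0.6456, -0.1242, 0.0785]
ee_rot: [[0.984, -0.178, 0.002], [-0.178, -0.984, -0.0], [0.002, 0.0, -1.0]]
force: [0.2, 0.3, -0.3]
grip_width: 0.0425
gripper_force: 0.0
```

```bash
python3 -c "
from h import *
go(10,23,77,-10.3)
im,d=grab_frame('wrist');cv2.imwrite('pics/w3.png',im)
im,d=grab_frame('scene');cv2.imwrite('pics/s3.png',cv2.resize(im[200:310,140:320],None,fx=3,fy=3))"
```

```text
t 4.15 tcp [ 645.6 -124.2   78.5] safe [-14.5  22.9] yaw -10.27 w 0.0425 F [ 0.15  0.29 -0.29] 
 delta tool [24.8 -0.2  1.5] turn 0.001
```

View pics/w3.png

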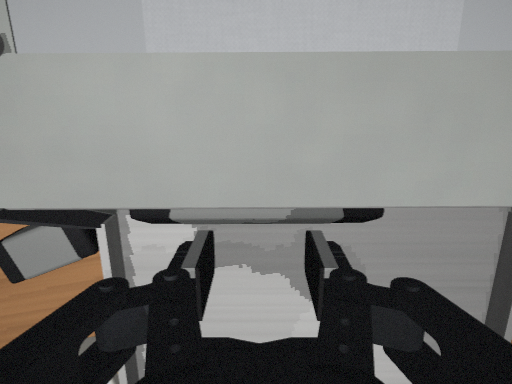

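The pack has slid under the roof edge and is holding the flap open; its rear edge is at row 222, spanning columns 130–383. I'll push the rest in and watch the force.

Emit:
play_rows --plan '[[[4,0,0,0,0],[8,0,0,0,0],[12,0,0,0,0],[16,0,0,0,0],[18,0,0,0,0]]]'

```text
t: 4.75
ee_pos: [0.6622, -0.1273, 0.0783]
ee_rot: [[0.984, -0.178, 0.0], [-0.178, -0.984, -0.0], [0.0, 0.0, -1.0]]
force: [-0.4, 0.1, 0.2]
grip_width: 0.0423
gripper_force: 0.1
```

```bash
python3 -c "
from h import *
go(10,23,77,-10.3)
im,d=grab_frame('wrist')
im2,d=grab_frame('scene')
cv2.imwrite('pics/w4.png',np.hstack([im[100:384,80:430],cv2.resize(im2[200:310,160:310],(387,284),interpolation=cv2.INTER_CUBIC)]))"
```

```text
t 4.75 tcp [ 662.2 -127.3   78.3] safe [ 2.5 22.9] yaw -10.26 w 0.0423 F [-0.37  0.06  0.17] 
 delta tool [ 7.9 -0.2  1.3] turn 0.001
```

View pics/w4.png

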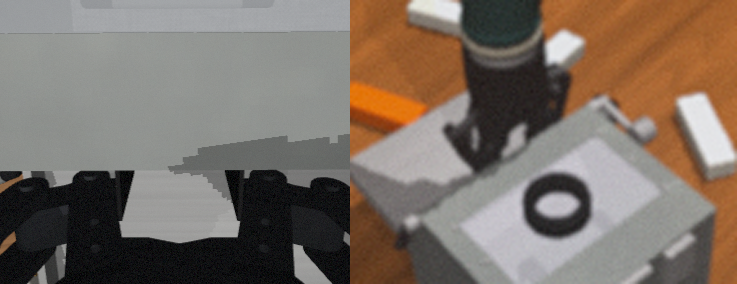

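The wrist crop shows the fingertips now under the roof edge and the pack out of view. In the scene crop the counterweight at (640,128) is still swung out. I'll push a little more.

Emit:
play_rows --plan '[[[3,0,0,0,0],[6,0,0,0,0],[8,0,0,0,0],[8,0,0,0,0]]]'

```text
t: 5.25
ee_pos: [0.6699, -0.1286, 0.0783]
ee_rot: [[0.984, -0.178, 0.0], [-0.178, -0.984, -0.0], [0.0, -0.0, -1.0]]
force: [0.4, 0.1, 0.3]
grip_width: 0.0426
gripper_force: 0.1
```

```bash
cat >> h.py <<'E'
def look():
    im,d=grab_frame('scene'); w=cloud(d,camera_info('scene')); s=safe(w); z=w[...,2]*1000
    k=(s[...,0]>35)&(s[...,0]<188)&(abs(s[...,1]+6)<100)&(z<130)&(z>0)
    m=(s[...,1]>112)&(s[...,1]<150)&(s[...,0]>-30)&(s[...,0]<100)&(z>90)
    m&=~((z<150)&(s[...,1]<114))
    print('inside px',k.sum(),'cw px',m.sum(),np.nanmean(s[m],0).round(1),np.nanmean(z[m]).round(1))
    return im
E
python3 -c "
from h import *
go(10,23,77,-10.3); look()
z=np.load('scene.npz'); s=safe(z['w']); Z=z['w'][...,2]*1000
m=(s[...,1]>114)&(s[...,1]<150)&(s[...,0]>-30)&(s[...,0]<100)&(Z>90); print('shut cw',m.sum(),np.nanmean(s[m],0).round(1),np.nanmean(Z[m]).round(1))"
```

```text
t 5.25 tcp [ 669.9 -128.6   78.3] safe [10.3 22.9] yaw -10.26 w 0.0426 F [0.37 0.06 0.32] 
 delta tool [ 0.1 -0.1  1.3] turn 0.001
inside px 1110 cw px 78 [ 73.6 121.2] 143.2
shut cw 87 [ 69.5 120.8] 131.0
```

The counterweight has dropped to about 0.3 rad above its shut position. That matches the flap resting only on the fingers, so the pack has probably fallen. I'll draw back and check.

Emit:
play_rows --plan '[[[-12,0,0,0,0],[-30,0,0,0,0],[-55,0,0,0,0],[-85,0,0,0,0],[-115,0,0,0,0]]]'

```text
t: 5.8
ee_pos: [0.5544, -0.1079, 0.0785]
ee_rot: [[0.984, -0.178, -0.0], [-0.178, -0.984, -0.0], [-0.0, 0.0, -1.0]]
force: [0.6, -0.2, -0.3]
grip_width: 0.0427
gripper_force: 0.0
```

Emit:
play_rows --plan '[[[-30,0,0,0,0],[-50,0,-20,0,0],[-60,0,-60,0,0],[-60,0,-90,0,0],[-60,0,-90,0,0]]]'

```text
t: 6.3
ee_pos: [0.4987, -0.0978, 0.172]
ee_rot: [[0.984, -0.179, 0.008], [-0.179, -0.984, -0.001], [0.008, -0.001, -1.0]]
force: [0.5, -1.0, 0.7]
grip_width: 0.0425
gripper_force: 0.0
```

Emit:
play_rows --plan '[[[0,0,0,0,0],[0,0,0,0,0],[0,0,0,0,0],[0,0,0,0,0],[0,0,0,0,0]]]'

```text
t: 6.8
ee_pos: [0.497, -0.0974, 0.1676]
ee_rot: [[0.984, -0.178, -0.002], [-0.178, -0.984, 0.0], [-0.002, 0.0, -1.0]]
force: [-0.4, -0.8, -0.1]
grip_width: 0.0428
gripper_force: 0.0
```

```bash
python3 -c "
from h import *
im2=look(); im,d=grab_frame('wrist'); w=cloud(d,camera_info('wrist')); sf=safe(w); x,y,z=sf[...,0],sf[...,1],w[...,2]*1000
f=(x>-15)&(x<60)&(abs(y+7)<80)&(z>72)&(z<130); print('flap z->x',f.sum(),np.polyval(np.polyfit(z[f],x[f],1),[73,138]))
cv2.imwrite('pics/w5.png',np.hstack([cv2.resize(im,(379,284)),cv2.resize(im2[200:310,160:310],(387,284),interpolation=cv2.INTER_CUBIC)]))
print(observe()['force'],observe()['t'])"
```

```text
inside px 1120 cw px 85 [ 69.6 120.9] 131.0Traceback (most recent call last):
  File "<string>", line 4, in <module>
    f=(x>-15)&(x<60)&(abs(y+7)<80)&(z>72)&(z<130); print('flap z->x',f.sum(),np.polyval(np.polyfit(z[f],x[f],1),[73,138]))
                                                                                        ~~~~~~~~~~^^^^^^^^^^^^^
    raise TypeError("expected non-empty vector for x")
TypeError: expected non-empty vector for x
```

The counterweight is back exactly at its shut position. Next I'll check for the pack through the window.

```bash
python3 -c "
from h import *
im2=look(); im,d=grab_frame('top')
g=lambda a:cv2.convertScaleAbs(cv2.resize(a,(390,330),interpolation=cv2.INTER_CUBIC),alpha=1.3)
cv2.imwrite('pics/w6.png',np.hstack([g(im[100:215,296:386]),g(im2[220:350,150:305])]))
print(observe()['force'],observe()['t'])"
```

```text
inside px 1127 cw px 85 [ 69.6 120.6] 131.4
[ 0.77439891 -0.41266068 -0.36518157] 7.0
```

View pics/w6.png

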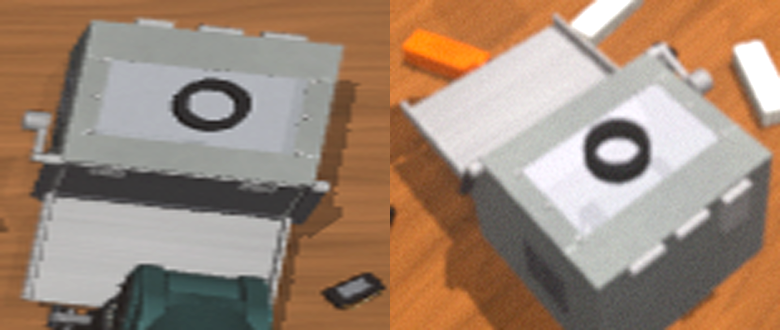

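```bash
python3 -c "
from h import *
ci=camera_info('scene'); T=np.linalg.inv(ci['camera_from_world'])
for u in [(229.5,304.7),(255.3,285.)]:
    n=cv2.undistortPoints(np.array([[u]]),K(ci),np.array(ci['D'],float)).ravel()
    r=T[:3,:3]@[n[0],-n[1],-1]; o=T[:3,3]
    for z in(.032,.14): print(u,z,safe(o+r*(z-o[2])/r[2]).round())
"
```

```text
(229.5, 304.7) 0.032 [ 73. -18.]
(229.5, 304.7) 0.14 [136. -61.]
(255.3, 285.0) 0.032 [69. 70.]
(255.3, 285.0) 0.14 [134.  15.]
```

The dark patches seen through the window, at (590,215) and (655,165), map at floor level to safe (73,-18) and (69,70). Those are the pack's two black ends, so it lies flat inside with the flap shut. Handing in.

```bash
python3 -c "
from rig import finish_job
print(finish_job())"
```

```text
the job is handed in; nothing more can be done
None
```

I pushed the pack through the flap and it dropped flat inside the safe; the flap fell shut, the arm is clear of everything, and the job is handed in (no verdict came back).

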